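# Lock the nut-slice holder into the carving fixture

## Robot

A 7-joint arm with a two-finger parallel gripper is mounted at the origin on the work surface. World frame = base frame: x ahead of the robot, y to its left, z up, the work surface at z = 0. Lengths are in m, angles in rad, forces in N, time in s.
With the tool pointing down it reaches from about 0.425 to 0.95 m from the base axis. Payload 4.7 kg.
Tool frame: the origin (TCP) lies on the centre line of the jaws, within the pads' length; the fingertips stand robot.nose_length ahead of it and the grasp point (between the pads) lies 8 mm behind it (robot.nose_length is the distance from the TCP to the fingertips, in m); z points along the fingers, x is the direction in which the jaws open and shut, and the axes are right-handed (so a half turn about z gives the same grasp; the last joint's range is limited). The gripper opens to 85 mm and grips with 20 to 120 N. Pads are 22 mm wide; open, the fingers measure 114 mm over their backs; the gripper's body (76 mm by 85 mm) begins 54 mm behind the grasp point. The pads swing forward as they close: fully open they stand 13 mm farther back than shut.
Start: joints at [-1.21, 0.469, -0.049, 1.532, 0.024, 1.141, -0.082], TCP at [0.256, 0.624, 0.242] pointing down, gripper open.
Joint ranges: [-2.59, 2.59], [-0.33, 1.99], [-1.39, 1.29], [0.1, 2.45], [-1.04, 4.18], [0.21, 1.99], [-2.66, 2.66]. Speed limits (rad/s): [2.57, 2.57, 3.14, 3.14, 3.14, 3.14, 3.14].

## Interface

Orientations are given as [roll, pitch, yaw] about the fixed x, y, z axes, in that order (R = Rz(yaw) Ry(pitch) Rx(roll)).
In Python, from plant import robot gives the robot as it stands. Calls block until the motion is done:
- robot.goto(position, orientation): joint-space move of the TCP to a pose.
- robot.move_straight(position, vel=0.15, attitude=None, contact_N=None): straight line of the TCP; attitude=None keeps the orientation; vel is the mean speed in m/s. With contact_N (N) it stops when the force on the tool has changed by that much, and returns True; else False.
- robot.move_joints(angles): joint-space move.
- robot.grip(opening, strength=None): opening from 0.0 (shut) to 1.0 (fully open); strength is the grip in N (None keeps the last); returns when the fingers have stopped.
- robot.sleep(seconds).
- robot.inverse_kinematics(position, orientation): joint angles nearest the present ones, or None.
- robot.sense(): the state.
- robot.grab_frame(name): name is "scene" or "top" or "wrist"; returns a dict with "image" (480x640x3 uint8, red, green, blue), "range_z" (480x640 float32, m along the optical axis (not along the pixel's ray), 0 where there is no reading), "fx", "fy", "cx", "cy" (pixels), "dist_coeffs" ([k1, k2, p1, p2, k3] as OpenCV has them; the pictures are not rectified), "R" (3x3) and "t" (3): a world point X has camera coordinates R X + t. Camera axes: x right, y down, z forward; pixel columns grow to the right and rows downward; lengths in m; the calibration is good to about 2 mm. A picture is of the moment at which its call begins.
A pose or a line that the arm cannot do raises robot.IKError and nothing moves.
- robot.close_job(): hands the job in, once; it reports no verdict.
The state is a dict: "t": time; "joint_pos": joint angles; "joint_velocities": joint speeds; "effort": joint torques, N m; "tcp_pos": TCP position; "tcp_rot": TCP orientation; "wrist_force": force on the tool from outside, world axes, zero at the start; "torque": the same for the moment, N m; "opening": opening from 0.0 (shut) to 1.0 (fully open).
Only numpy, scipy, OpenCV 4.12 (cv2) and the standard library are available. Lean on these libraries where they do the work, as an engineer would, in place of code of your own. Each camera call takes 0.05 s, during which the arm holds its last target. There are 200 camera calls.

## Task

Lift the wooden disc off the top of the carving fixture and lay it flat on the bench, well clear of the fixture. Then put the bayonet foot of the nut-slice holder into the fixture's mouth, push it down against the spring and twist it a quarter turn clockwise (seen from above). Finish while still gripping the holder and holding it locked there; leave the two loose slices, the jar and the file alone.

Things in the scene. Friction and masses are not known exactly. Their poses are not given: they have to be found in the camera images.
- fixture: Carving fixture fixed to the bench: square aluminium block 80 x 80 mm, 50 mm high; its top is a dark steel plate 6 mm thick (underside 44 mm above the bench) with a keyed mouth in its centre; below it a free chamber 60 x 60 mm. Origin: centre of its underside, at bench level; z up; x along the two notches of the mouth.
- mouth (a point): Centre of the mouth, level with the plate's top, 50 mm above the bench; axes as the fixture's. A hole 34 mm long along y and 29 mm along x with two notches towards +x and -x, 17 mm wide, out to 27 mm from the axis. The holder enters with its x along the fixture's x, either way round; locked, its lugs lie under the plate along the fixture's y.
- plunger (a joint): Spring plunger in the fixture, m pressed down: 0 at rest (face 40 mm above the bench), 0.014 at its bottom stop. The holder's underside rests on the face; its lugs are free below the plate beyond 0.010 (underside lower than 30 mm above the bench), and can then be turned. It pushes up with 3 N at rest plus 0.5 N per mm.
- rotor (a joint): Rotor on the plunger's face, rad clockwise from above: 0 at rest, stop at 1.3. Its tongue, 21 x 4 mm, 5 mm high, along the fixture's x at 0, enters the slot under the holder with 3 mm play each side, so it lags the holder by about 0.35 rad (about 1.22 at a full quarter turn). A spring turns it back: 0.025 N m at rest, growing to 0.09.
- holder: Nut-slice holder, 80 mm high, about 0.12 kg, standing on the bench on its steel foot. Origin: centre of its underside; z up its axis. Foot 26 mm diameter to 30 mm height, with two lugs towards +x and -x: 8 mm wide, 8 to 14 mm above the underside, out to 22 mm from the axis. Below 8 mm a slot 10 mm wide runs along x. A half turn about z makes no difference.
- grip (a point): Middle of the holder's pale wooden paddle grip, on its axis, 54 mm above its underside; axes as the holder's. Paddle 36 mm long along x, 24 mm thick along y (grip it across the 24 mm), from 36 to 72 mm above the underside. Below it a wooden collar of 32 mm diameter (30 to 36 mm); on top a glued nut slice 23 mm across, 8 mm thick.
- cover_disc: Wooden disc, 52 mm diameter, 22 mm thick, lying on top of the fixture over its mouth, up to 9 mm off centre. Origin: centre of its underside; z up.
- slice_a: Loose nut slice, 34 mm diameter, 11 mm thick, lying on the bench; origin: centre of its underside. Leave alone.
- slice_b: Loose nut slice, 30 mm diameter, 10 mm thick, lying on the bench; origin: centre of its underside. Leave alone.
- jar: Amber glass jar, 44 mm diameter, 55 mm high; origin: centre of its underside. Leave alone.
- file: Flat hand file lying on the bench: steel blade 110 mm long towards its +x, wooden handle 85 mm long towards its -x, up to 18 mm wide and 16 mm high; origin at bench level where blade meets handle. Leave alone.
Things that resemble listed ones, but are neither listed nor needed, are in the scene too. There is more than one size of the cover_disc; the job needs the largest.

How it is judged:
On the way, in this order (a step that is already met when the one before it is completed fails the run):
1. the fingers have lifted the disc off the fixture (contact force between the fingers and cover_disc above 0.5 N and height (world z) of cover_disc above 0.06 m), for 0.1 s.
2. the disc lies flat on the bench, let go, well clear of the fixture (height (world z) of cover_disc below 0.006 m and angle between cover_disc's own z axis and vertical below 0.1 rad and horizontal distance between cover_disc and fixture above 0.085 m and linear speed of cover_disc below 0.02 m/s and contact force between the fingers and cover_disc below 0.1 N), for 0.2 s.
3. the holder is pushed into the mouth against the spring, not yet turned (value of joint plunger above 0.008 m and value of joint rotor below 0.6 rad and height (world z) of holder below 0.033 m and horizontal distance between holder and fixture below 0.006 m), for 0.03 s.
At the end, for the whole second after the job is handed in: Disc flat and still on the bench, over 85 mm from the fixture (centres). Holder upright within 0.1 rad and 6 mm of the axis, underside below 31.5 mm, plunger over 8.5 mm, within 0.2 rad of a clockwise quarter turn (rotor over 1.0), still, gripped with over 2 N (height (world z) of cover_disc below 0.006 m and angle between each of cover_disc, holder's own z axis and vertical below 0.1 rad and horizontal distance between cover_disc and fixture above 0.085 m and linear speed of each of cover_disc, holder below 0.02 m/s and value of joint plunger above 0.0085 m and value of joint rotor above 1 rad and height (world z) of holder below 0.0315 m and horizontal distance between holder and fixture below 0.006 m and angle between the x axis of holder and the y axis of fixture, either way round below 0.2 rad and contact force between the fingers and holder above 2 N); the arm keeps its last pose, push and grip.
It fails at once if the slice_a is moved more than 20 mm (distance of slice_a from where it was at the start of the episode above 0.02 m).
It fails at once if the slice_b is moved more than 20 mm (distance of slice_b from where it was at the start of the episode above 0.02 m).
It fails at once if the jar is moved more than 20 mm (distance of jar from where it was at the start of the episode above 0.02 m).
It fails at once if the file is moved more than 20 mm (distance of file from where it was at the start of the episode above 0.02 m).
It also fails if it takes over 58 s, if anything falls off the work surface, if the arm or the gripper's body presses on something with over 40 N, if the wrist force passes 120 N, or if a joint passes its speed limit or range.

## Working session

There is one attempt and no reset: what is moved stays moved. The work goes in short steps, each a Python script; the robot and the scene stay as the last script left them, time stands still between calls to the robot, and variables do not carry over. Pictures are saved under pics/ and viewed, about 8 in all and at most 12, crops included, and the job is handed in when it is done.

```bash
mkdir -p pics; ls; python3 - <<'E'
from plant import robot
import cv2,numpy as np,pickle
F={n:robot.grab_frame(n) for n in("scene","top")}
pickle.dump(F,open("f0.pkl","wb"))
for n,f in F.items():
    cv2.imwrite(f"pics/{n}0.png",f["image"][...,::-1]); print(n,f["fx"],f["fy"],f["cx"],f["cy"],f["dist_coeffs"],-f["R"].T@f["t"])
    print(f["R"].round(3))
print(robot.nose_length,robot.sense())
E
```

```text
pics
scene 612.0222843133984 612.0222843133984 317.3193225361663 242.0184426082178 [-0.16270159  0.          0.          0.          0.        ] [0.94988268 0.27495026 0.85281191]
[[-0.671  0.741 -0.017]
 [ 0.624  0.553 -0.552]
 [-0.4   -0.381 -0.834]]
top 522.0468648561406 522.0468648561406 316.2881510956101 248.88202072605364 [-0.01977209  0.          0.          0.          0.        ] [ 0.44820965 -0.06072178  0.90686201]
[[ 0.026 -1.     0.014]
 [-0.985 -0.028 -0.171]
 [ 0.171 -0.009 -0.985]]
0.011 {'t': 0.1, 'joint_pos': array([-1.20989855,  0.46936435, -0.04856691,  1.53359643,  0.0241129 ,
        1.14102   , -0.08226423]), 'joint_velocities': array([ 0.00013572, -0.00143651, -0.0020964 , -0.00359358,  0.00123492,
       -0.00075391, -0.00153915]), 'effort': array([ 9.06712921e-04, -5.11515212e+01, -4.66274517e-02, -2.38390088e+01,
        1.08250394e-02,  4.42946781e-03,  6.09951428e-06]), 'tcp_pos': array([0.25630906, 0.62388047, 0.24135457]), 'tcp_rot': array([3.14150379e+00, 1.80005180e-03, 1.18104411e+00]), 'wrist_force': array([ 0.84580164, -0.21313369, -0.29010111]), 'torque': array([0.0379217 , 0.04937898, 0.03920863]), 'opening': 0.9996660076865963}
```

View pics/top0.png

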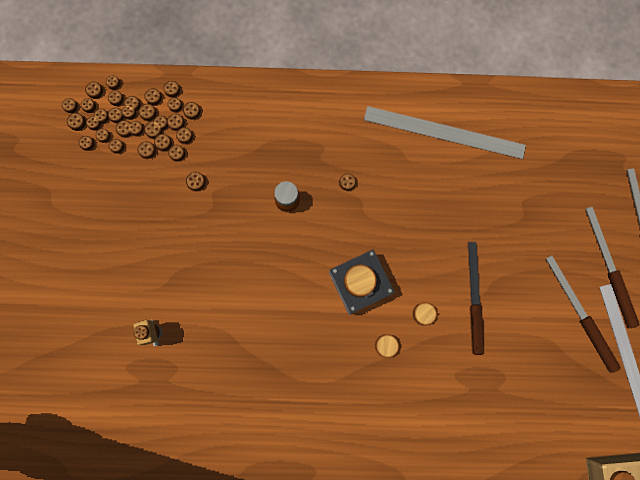

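View pics/scene0.png

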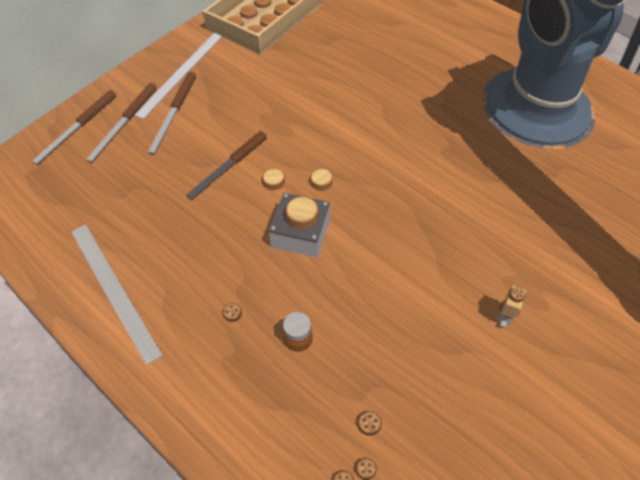

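The top view (px) shows three disc-like objects: one on the fixture at (361,281), and two smaller decoys on the bench at (425,314) and (388,346). By the description I want the one on the fixture. The holder is at (144,332), the jar at (287,195), the slices at (196,181) and (348,182), and the file at (475,300).

```bash
cat >h.py <<'E'
import numpy as np,cv2
def K(f): return np.array([[f["fx"],0,f["cx"]],[0,f["fy"],f["cy"]],[0,0,1.]])
def ray(f,px,z):
    """pixels (N,2) -> world points on plane z"""
    u=cv2.undistortPoints(np.float64(px).reshape(-1,1,2),K(f),np.float64(f["dist_coeffs"])).reshape(-1,2)
    d=np.c_[u,np.ones(len(u))]@f["R"]; c=-f["R"].T@f["t"]
    return c+d*((z-c[2])/d[:,2])[:,None]
def pix(f,X):
    return cv2.projectPoints(np.float64(X).reshape(-1,1,3),cv2.Rodrigues(f["R"])[0],f["t"],K(f),np.float64(f["dist_coeffs"]))[0].reshape(-1,2)
def blobs(mask,amin=100):
    c,_=cv2.findContours(mask.astype(np.uint8),cv2.RETR_EXTERNAL,cv2.CHAIN_APPROX_NONE)
    return sorted([k for k in c if cv2.contourArea(k)>amin],key=cv2.contourArea,reverse=True)
E
python3 - <<'E'
import pickle,cv2,numpy as np
from h import *
f=pickle.load(open("f0.pkl","rb"))["top"]
im=f["image"]; hsv=cv2.cvtColor(im,cv2.COLOR_RGB2HSV)
for n,p,z in[("disc",(361,280),.072),("d1",(425,314),.02),("d2",(388,346),.02),("holder",(142,331),.08),("jar",(286,193),.055),("sA",(196,181),.01),("sB",(348,182),.01),("fileT",(473,243),.01),("fileH",(478,353),.01),("ruler",(366,112),0),("rul2",(524,152),0)]:
    print(n,ray(f,[p],z)[0].round(3))
# wood pale mask
pale=(hsv[...,0]>14)&(hsv[...,0]<28)&(hsv[...,2]>190)&(hsv[...,1]<170)
for c in blobs(pale,60):
    (x,y),r=cv2.minEnclosingCircle(c); print("pale",x,y,r,ray(f,[(x,y)],.072)[0].round(4))
roi=np.zeros(im.shape[:2],bool); roi[235:325,315:410]=1
dark=roi&(((hsv[...,1]<110)&(hsv[...,2]<140))|pale)
c=blobs(dark)[0]; h=cv2.convexHull(c); q=cv2.approxPolyDP(h,6,True).reshape(-1,2); print(q,ray(f,q,.05).round(4))
a=cv2.resize(im[235:325,300:440],None,fx=5,fy=5,interpolation=2)[:,:,::-1]
b=cv2.resize(im[305:360,115:200],None,fx=5,fy=5,interpolation=2)[:,:,::-1]
o=np.zeros((450,700,3),np.uint8);o[:450]=a; cv2.imwrite("pics/c1.png",o)
w=f["R"].T[:, :]; 
yy,xx=np.mgrid[310:352,125:165]
E
```

```text
disc [ 0.544 -0.142  0.072]
d1 [ 0.495 -0.256  0.02 ]
d2 [ 0.441 -0.194  0.02 ]
holder [0.454 0.2   0.08 ]
jar [ 0.69  -0.015  0.055]
sA [0.721 0.148 0.01 ]
sB [ 0.727 -0.123  0.01 ]
fileT [ 0.622 -0.344  0.01 ]
fileH [ 0.432 -0.348  0.01 ]
ruler [ 0.866 -0.155  0.   ]
rul2 [ 0.797 -0.447  0.   ]
pale 360.2796630859375 279.8389892578125 14.13393497467041 [ 0.5446 -0.1408  0.072 ]
pale 387.5388488769531 345.6941833496094 10.319988250732422 [ 0.4414 -0.1851  0.072 ]
pale 425.3295593261719 313.3522644042969 9.927364349365234 [ 0.4937 -0.2454  0.072 ]
pale 620.9827880859375 468.46551513671875 19.14227294921875 [ 0.2633 -0.5466  0.072 ]
[[373 249]
 [393 292]
 [349 314]
 [329 271]] [[ 0.5995 -0.1636  0.05  ]
 [ 0.5285 -0.1971  0.05  ]
 [ 0.4906 -0.1251  0.05  ]
 [ 0.5605 -0.0909  0.05  ]]
```

View pics/c1.png

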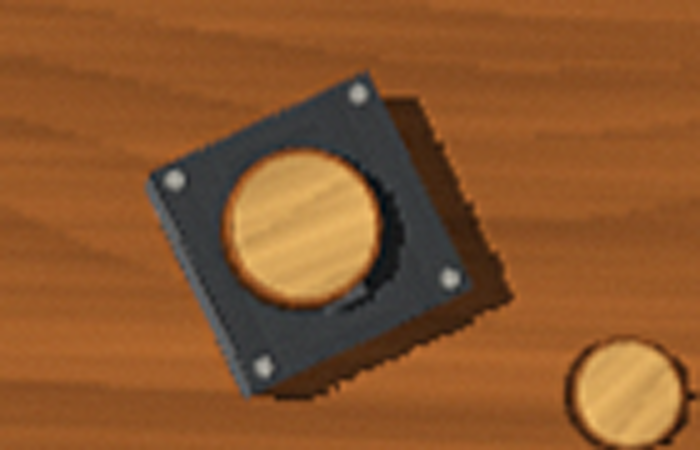

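The crop confirms that the disc on the fixture is the largest. Its centre is at about px (360,280), world (0.543,-0.141). A hint of a notch at about px (370,295) puts the fixture's x at about 25° yaw. I'll pick the disc and lay it at (0.50, 0.01), which is clear of everything.

```bash
python3 - <<'E'
from plant import robot
import numpy as np
o=[np.pi,0,.445]
robot.goto([.543,-.141,.2],o)
robot.grip(.85,30)
print(robot.move_straight([.543,-.141,.064],vel=.08,contact_N=6), robot.sense()["tcp_pos"])
robot.grip(0,30); s=robot.sense(); print(s["opening"],s["tcp_pos"],s["wrist_force"])
z0=s["tcp_pos"][2]
robot.move_straight([.543,-.141,.2],vel=.1); print(robot.sense()["opening"])
robot.move_straight([.50,.01,.2],vel=.2)
robot.move_straight([.50,.01,z0-.044],vel=.15)
print(robot.move_straight([.50,.01,z0-.054],vel=.02,contact_N=4), robot.sense()["tcp_pos"],z0)
robot.grip(.9); robot.sleep(.2)
robot.move_straight([.50,.01,.2],vel=.15)
robot.goto([.48,-.15,.25],o)
import cv2,pickle
F={n:robot.grab_frame(n) for n in("wrist","top")}
pickle.dump(F,open("f1.pkl","wb"))
cv2.imwrite("pics/w1.png",np.hstack([F["wrist"]["image"],F["top"]["image"]])[:,:,::-1][:, :, :])
a=cv2.imread("pics/w1.png"); cv2.imwrite("pics/w1s.png",np.vstack([cv2.resize(a[:,:640],(400,300)),cv2.resize(a[:,640:],(400,300))]))
cv2.imwrite("pics/w1w.png",a[:,:640])
print(robot.sense()["t"])
E
```

```text
False [ 0.54330327 -0.14104281  0.06440918]
0.5976769594270885 [ 0.5432918  -0.14100892  0.06453839] [-0.93217903  1.06255666  4.59683332]
0.5934695953894269
True [0.5003725  0.01020668 0.01449936] 0.06453839384837545
12.4083
```

View pics/w1s.png

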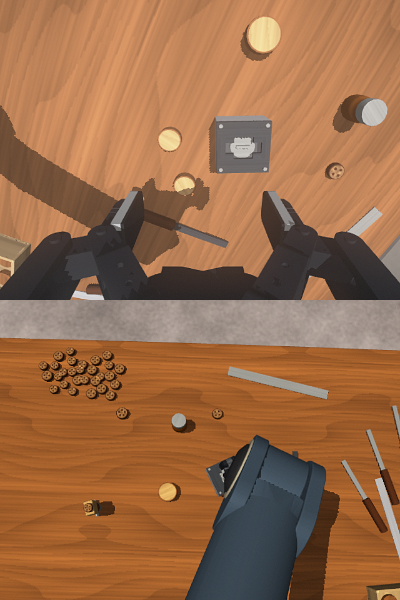

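The disc is flat on the bench at (0.50,0.01), seen at px (168,492) in the composite. The mouth is open, and its long notch direction runs horizontally in the wrist picture, which matches fixture x ≈ 0.445 rad. Next I'll measure the fixture and look at the holder from close by.

```bash
python3 - <<'E'
from plant import robot
import numpy as np,cv2,pickle
from h import *
f=pickle.load(open("f1.pkl","rb"))["wrist"]
hsv=cv2.cvtColor(f["image"],cv2.COLOR_RGB2HSV)
roi=np.zeros(hsv.shape[:2],bool); roi[175:290,325:445]=1
m=roi&(hsv[...,1]<70)
ring=blobs(m)[0]; (q)=cv2.approxPolyDP(cv2.convexHull(ring),5,True).reshape(-1,2); print(q)
R=f["range_z"]
# plate by height: back-project depth, keep z in .045-.055
v,u=np.nonzero(roi); d=R[v,u]; ud=cv2.undistortPoints(np.float64(np.c_[u,v]).reshape(-1,1,2),K(f),np.float64(f["dist_coeffs"])).reshape(-1,2)
X=(np.c_[ud,np.ones(len(ud))]*d[:,None]-f["t"])@f["R"]
k=(X[:,2]>.043)&(X[:,2]<.057)&(d>0); pm=np.zeros(roi.shape,np.uint8); pm[v[k],u[k]]=1
c=blobs(pm)[0]; P=ray(f,c.reshape(-1,2),.05)[:,:2]
r=cv2.minAreaRect(np.float32(P*1000)); print("plate",r, np.median(X[k,2]))
# mouth: hole inside plate
ic,_=cv2.findContours((1-pm)*roi.astype(np.uint8),cv2.RETR_LIST,cv2.CHAIN_APPROX_NONE)
for h in ic:
    if 150<cv2.contourArea(h)<4000:
        r=cv2.minAreaRect(np.float32(ray(f,h.reshape(-1,2),.05)[:,:2]*1000)); print("hole",cv2.contourArea(h),r)
robot.goto([.45,.12,.25],[np.pi,0,.44])
F={n:robot.grab_frame(n) for n in("wrist","top")}; pickle.dump(F,open("f2.pkl","wb"))
print(pix(F["wrist"],[[.454,.2,.08],[.454,.2,0]]))
cv2.imwrite("pics/w2.png",np.vstack([F["wrist"]["image"]])[:,:,::-1])
# disc check
f=F["top"]; print(robot.sense()["t"])
E
```

```text
[[434 194]
 [429 275]
 [347 276]
 [344 186]
 [422 185]]
plate ((546.6064453125, -144.33489990234375), (80.69526672363281, 81.78092193603516), 26.597679138183594) 0.049866053907666116
hole 1290.0 ((546.0707397460938, -144.20138549804688), (52.07013702392578, 31.76108741760254), 27.78066062927246)
[[370.29468246 129.44487247]
 [360.53483645 126.94491123]]
13.5667
```

View pics/w2.png

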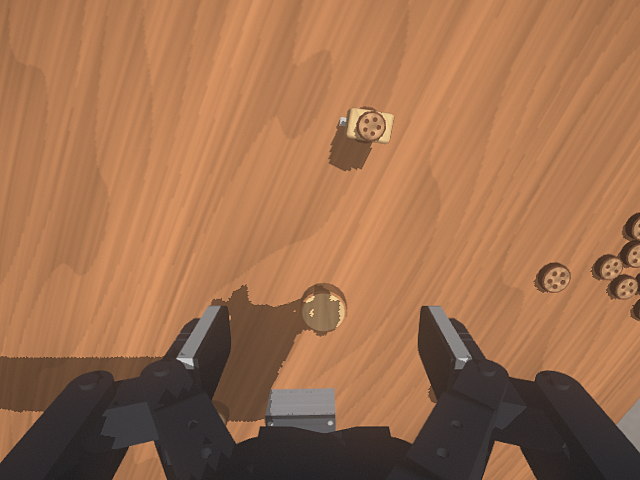

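The wrist view shows the holder at px (371,125), with its paddle long along image horizontal and a lug tip at (342,121). I'll measure it from depth and colour.

```bash
cat >>h.py <<'E'
def cloud(f,x0,x1,y0,y1):
    v,u=[a.ravel() for a in np.mgrid[y0:y1,x0:x1]]; d=f["range_z"][v,u]
    ud=cv2.undistortPoints(np.float64(np.c_[u,v]).reshape(-1,1,2),K(f),np.float64(f["dist_coeffs"])).reshape(-1,2)
    X=(np.c_[ud,np.ones(len(ud))]*d[:,None]-f["t"])@f["R"]
    return X[d>0],np.c_[u,v][d>0]
def holder(f,x0,x1,y0,y1,dz=0):
    X,p=cloud(f,x0,x1,y0,y1)
    k=X[:,2]>.076+dz; s=X[k]; r=cv2.minEnclosingCircle(np.float32(s[:,:2]*1000)); 
    k2=(X[:,2]>.066+dz); q=cv2.minAreaRect(np.float32(X[k2][:,:2]*1000))
    return "slice",s.mean(0).round(4),r,"paddle",q,k2.sum()
E
python3 - <<'E'
from plant import robot
import numpy as np,cv2,pickle
from h import *
f=pickle.load(open("f2.pkl","rb"))["wrist"]
print(holder(f,330,410,95,155))
g=pickle.load(open("f2.pkl","rb"))["top"]; 
# lug: grey, z~.011
X,p=cloud(f,330,410,95,155); hsv=cv2.cvtColor(f["image"],cv2.COLOR_RGB2HSV)
k=(hsv[p[:,1],p[:,0],1]<70)&(X[:,2]<.03); print("lug",X[k].mean(0),k.sum())
for y in(.44,.44+np.pi/2,.44-np.pi/2): print(robot.inverse_kinematics([.453,.2,.2],[np.pi,0,y]))
for y in(.46+np.pi/2,.46,.46-np.pi/2,.46-np.pi): print(y,robot.inverse_kinematics([.546,-.144,.09],[np.pi,0,y]))
E
```

```text
('slice', array([0.4531, 0.2027, 0.0804]), ((453.46270751953125, 202.62713623046875), 11.598688125610352), 'paddle', ((453.38031005859375, 202.64683532714844), (36.50121307373047, 24.474037170410156), 16.710189819335938), np.int64(1396))
lug [0.43454379 0.19708408 0.01407126] 53
[-1.12391653  0.26399898  0.74730295  2.03163215 -0.22370494  0.92638155
  0.181667  ]
[-0.94735974  0.23584977  0.5267429   2.02360551 -0.14836345  0.91849065
  1.66854313]
[-1.29779053  0.32193848  0.98519567  2.03842749 -0.33075176  0.94749781
 -1.27011928]
2.0307963267948965 [-0.18893143  0.5083623   0.49147288  1.96093721 -0.34228199  0.75377162
  2.53342024]
0.46 [-0.37653796  0.57923845  0.7625225   1.97082497 -0.55003333  0.8086411
  1.15835126]
-1.1107963267948966 [-0.44149565  0.61959563  0.86575053  1.97396717 -0.63424421  0.84253907
 -0.33370731]
-2.681592653589793 [-0.61578436  0.83449954  1.21520067  1.9815205  -0.93494504  1.04182957
 -1.63204769]
```

```bash
cat >>h.py <<'E'
def fixture(f,x0,x1,y0,y1):
    X,p=cloud(f,x0,x1,y0,y1); k=(X[:,2]>.043)&(X[:,2]<.057)
    pm=np.zeros(f["range_z"].shape,np.uint8); pm[p[k,1],p[k,0]]=1
    c,h=cv2.findContours(pm,cv2.RETR_CCOMP,cv2.CHAIN_APPROX_NONE)
    out=[]
    for a,b in zip(c,h[0]):
        if cv2.contourArea(a)>300: out.append(("hole" if b[3]>=0 else "plate",cv2.minAreaRect(np.float32(ray(f,a.reshape(-1,2),.05)[:,:2]*1000))))
    return out,np.median(X[k,2])
E
python3 - <<'E'
from plant import robot
import numpy as np,cv2,pickle
from h import *
robot.goto([.543,-.2265,.25],[np.pi,0,.44])
f=robot.grab_frame("wrist"); pickle.dump(f,open("f3.pkl","wb"))
p=pix(f,[[.546,-.144,.05]])[0].astype(int); print(p)
print(fixture(f,p[0]-75,p[0]+75,max(0,p[1]-75),p[1]+75))
x,y=.4534,.2026; o=[np.pi,0,.292+np.pi/2]
robot.goto([x,y,.17],o); robot.grip(.8)
print(robot.move_straight([x,y,.052],vel=.08,contact_N=6))
robot.grip(0,80); s=robot.sense(); print(s["opening"],s["tcp_pos"],s["tcp_rot"],s["wrist_force"],s["joint_pos"])
robot.move_straight([x,y,.17],vel=.1); print(robot.sense()["t"],robot.sense()["opening"])
E
```

```text
[365 127]
([('plate', ((547.0103149414062, -144.89361572265625), (80.75007629394531, 79.9587631225586), 26.834550857543945)), ('hole', ((546.460693359375, -145.07835388183594), (55.11948013305664, 34.83024597167969), 25.607316970825195))], np.float64(0.04993582847523584))
False
0.2703122188519762 [0.45357966 0.20275106 0.05229736] [ 3.14121733e+00 -4.13844355e-04  1.86281985e+00] [-0.54079883  0.10584982  4.39792122] [-1.09499664  0.56258221  0.77121879  2.14729583 -0.63953762  0.67318405
  1.98254706]
20.2917 0.27218768168822594
```

```bash
python3 - <<'E'
from plant import robot
import numpy as np,cv2,pickle
x,y=.5466,-.1449; z0=.0523; o=[np.pi,0,.4625+np.pi/2]
robot.goto([x,y,.17],o); print(robot.sense()["joint_pos"])
robot.move_straight([x,y,z0+.054],vel=.1)
f=robot.grab_frame("wrist"); cv2.imwrite("pics/w4.png",f["image"][:,:,::-1])
c=robot.move_straight([x,y,z0+.043],vel=.02,contact_N=5)
s=robot.sense(); print(c,s["tcp_pos"]-[0,0,z0],s["wrist_force"],s["torque"],s["t"])
E
```

```text
[-0.42517041  0.4622783   0.81090013  1.9095128  -0.41151659  0.94434369
  2.6165598 ]
False [ 0.54661402 -0.14498375  0.04296132] [ 0.70105631 -0.1022076  -2.07810034] [-0.02116792  0.04624285  0.03535247] 23.175
```

View pics/w4.png

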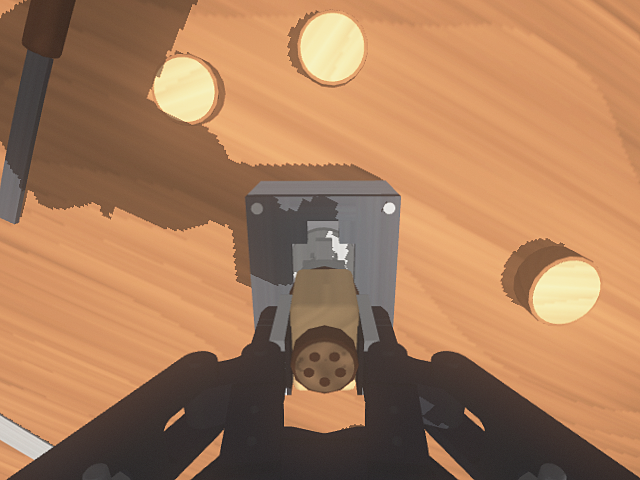

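The view shows the holder, gripped at px (325,360), lined up with the mouth's notch at (322,240). It has entered 7 mm freely, with no wedging force. Next is the push against the spring.

```bash
python3 - <<'E'
from plant import robot
import numpy as np
x,y=.5466,-.1449; z0=.0523
for z in (.038,.033,.0275):
    c=robot.move_straight([x,y,z0+z],vel=.03,contact_N=25)
    s=robot.sense(); print(c,(s["tcp_pos"]-[0,0,z0]).round(4),s["wrist_force"].round(2),s["torque"].round(3),s["t"])
    if c: break
robot.sleep(.2); s=robot.sense(); print((s["tcp_pos"]-[0,0,z0]).round(4),s["wrist_force"].round(2),s["opening"],s["joint_pos"].round(3))
E
```

```text
False [ 0.5472 -0.1452  0.0384] [ 0.89 -0.59  2.22] [-0.082 -0.178  0.002] 23.4917
False [ 0.5472 -0.1452  0.0334] [0.33 0.13 3.58] [-0.104 -0.247  0.012] 23.8083
False [ 0.5473 -0.1452  0.0281] [1.45 0.06 7.38] [-0.048 -0.073  0.009] 24.1417
[ 0.5472 -0.1452  0.0282] [ 1.09 -0.74  7.43] 0.2658812662814293 [-0.269  0.551  0.608  1.969 -0.451  0.757  2.638]
```

```bash
python3 - <<'E'
from plant import robot
import numpy as np
x,y=.5464,-.1449; z0=.0523; y0=.4625+np.pi/2
for a in np.linspace(0,np.pi/2+.02,11)[1:]:
    robot.move_straight([x,y,z0+.027],vel=.03,attitude=[np.pi,0,y0-a])
    s=robot.sense(); print(round(a,2),(s["tcp_pos"]-[0,0,z0]).round(4),s["tcp_rot"][2].round(3),s["wrist_force"].round(2),s["torque"].round(3),round(s["t"],2))
    if np.abs(s["wrist_force"]).max()>30: break
print(s["joint_pos"],s["opening"])
E
```

```text
0.16 [ 0.5471 -0.1452  0.0277] 1.874 [ 0.7  -0.41  6.22] [-0.067 -0.108  0.034] 24.65
0.32 [ 0.547  -0.1452  0.0277] 1.715 [-0.07  0.41  7.6 ] [-0.073 -0.066  0.043] 24.96
0.48 [ 0.5471 -0.1454  0.0277] 1.556 [ 0.21 -1.7   7.48] [-0.106 -0.137  0.05 ] 25.27
0.64 [ 0.5472 -0.1457  0.0278] 1.397 [ 1.36 -0.29  6.96] [-0.159 -0.155  0.005] 25.57
0.8 [ 0.5473 -0.146   0.0279] 1.237 [ 0.95 -0.95  7.97] [-0.393 -0.164  0.035] 25.88
0.95 [ 0.5472 -0.1463  0.0279] 1.078 [ 0.65 -2.66  7.21] [-0.485 -0.17   0.067] 26.19
1.11 [ 0.5471 -0.1466  0.0279] 0.919 [ 1.16 -2.69  7.34] [-0.618 -0.142  0.094] 26.5
1.27 [ 0.547  -0.1467  0.0279] 0.76 [ 0.33 -2.26  8.62] [-0.696 -0.081  0.018] 26.81
1.43 [ 0.5468 -0.1469  0.0279] 0.601 [ 0.66 -2.33  8.22] [-0.705 -0.088  0.114] 27.12
1.59 [ 0.5467 -0.147   0.0279] 0.441 [-0.1  -2.52  8.13] [-0.736  0.014  0.109] 27.43
[-0.52265435  0.71976772  1.02004592  1.98195448 -0.79316033  0.9023575
  1.36481255] 0.26718042120448726
```

```bash
python3 - <<'E'
from plant import robot
import numpy as np,cv2,pickle
from h import *
z0=.0523
robot.move_straight([.5464,-.1465,z0+.027],vel=.01); robot.sleep(.5)
s=robot.sense(); print((s["tcp_pos"]-[0,0,z0]).round(4),s["tcp_rot"].round(3),s["wrist_force"].round(2),s["torque"].round(3),s["opening"],s["t"])
f=robot.grab_frame("wrist"); g=robot.grab_frame("scene"); pickle.dump((f,g),open("f5.pkl","wb"))
X,p=cloud(f,280,370,220,420)
k=X[:,2]>.1035; k&=X[:,2]<.112; k&=(np.hypot(X[:,0]-.5466,X[:,1]+.146)<.02); print("slice top",X[k].mean(0),k.sum())
A=np.c_[X[k][:,:2],np.ones(k.sum())]; print("tilt",np.linalg.lstsq(A,X[k][:,2],rcond=None)[0][:2])
p=pix(g,[[.546,-.145,.06]])[0].astype(int); print(p)
b=cv2.resize(g["image"][p[1]-70:p[1]+60,p[0]-80:p[0]+80],(480,390),interpolation=2)
cv2.imwrite("pics/w5.png",np.vstack([cv2.resize(f["image"],(480,360)),b[:240]])[:,:,::-1])
# disc pose from wrist/scene by depth
gx=pix(g,[[.5,.01,.022]])[0].astype(int); X,p=cloud(g,gx[0]-45,gx[0]+45,gx[1]-40,gx[1]+40)
k=(X[:,2]>.017)&(X[:,2]<.03); print("disc",X[k].mean(0),X[k].std(0),k.sum())
E
```

```text
[ 0.5467 -0.1473  0.0277] [ 3.14e+00 -1.00e-03  4.42e-01] [-0.5  -1.46  7.92] [-0.214 -0.037  0.125] 0.26670891935427604 28.2333
slice top [ 0.54642799 -0.14335958  0.10749063] 4345
tilt [ 0.02270713 -0.04719194]
[300 212]
disc [0.50252246 0.00898746 0.02238482] [0.01324354 0.01277984 0.0017457 ] 709
```

View pics/w5.png

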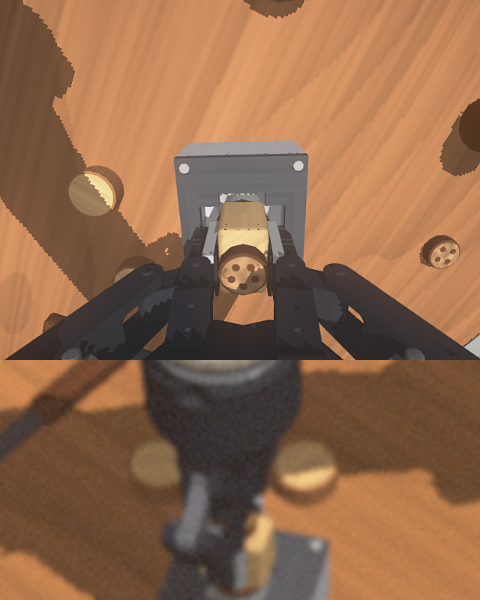

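```bash
python3 - <<'E'
import pickle
from h import *
f,g=pickle.load(open("f5.pkl","rb"))
X,p=cloud(f,280,370,310,400)
k=(X[:,2]>.1025)&(np.hypot(X[:,0]-.5466,X[:,1]+.146)<.02); X=X[k]
for _ in range(6):
    A=np.c_[X[:,:2]-[.5466,-.146],np.ones(len(X))]; s=np.linalg.lstsq(A,X[:,2],rcond=None)[0]; r=np.abs(X[:,2]-A@s); X=X[r<max(.0007,1.5*np.median(r))]
print(s,len(X),X.mean(0),cv2.minEnclosingCircle(np.float32(X[:,:2]*1000)))
E
```

```text
[-0.00296799  0.02675422  0.10801975] 2036 [ 0.54672663 -0.14431989  0.10806432] ((547.801025390625, -146.36468505859375), 15.755332946777344)
```

```bash
python3 - <<'E'
from plant import robot
s=robot.sense(); print(s["t"],s["wrist_force"],s["tcp_pos"]); robot.close_job()
E
```

```text
28.3333 [ 0.34118489 -0.82550962  7.59075275] [ 0.54667892 -0.1472688   0.08003095]
the job is handed in; nothing more can be done
```

I handed the job in at 28.3 s, with the arm still gripping the holder and holding it down in the fixture, twisted a quarter turn clockwise. The hand-in reports no verdict, so these are my own last checks.

- **Disc:** it lies flat on the bench at about (0.502, 0.009), roughly 0.16 m from the fixture.
- **Holder height:** the underside is about 27.5–28 mm above the bench, so the plunger is pressed about 12 mm. The wrist force of about 7.6–8 N upward fits the spring.
- **Holder twist:** the tool turned 1.59 rad clockwise, within about 0.02 rad of the fixture's quarter turn. I could not see the rotor; allowing for its stated lag, it should be at about 1.24 rad.
- **Holder tilt:** about 0.03 rad. A first fit, which included the nut slice's side wall, gave about 0.05; both are under 0.1.
- **Holder centring:** these checks disagreed slightly. The tool read y = -0.147, the nut slice on top -0.143 to -0.146, and the mouth -0.145. All are within about 2.5 mm of the axis, inside the 6 mm limit.

I kept the arm away from the two loose slices, the jar and the file. I did not re-measure them at the end.

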